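Shift the gate lever to the marked slot

TASK

On the grey gear selector box, push the upright lever out of the middle near slot, across the neutral channel of the gate, and fully home into the corner slot that has the long straight bar beside its end (the other three corner slots have small round studs). Only push the lever with the fingers, do not pinch it, and do not run it home in any other slot on the way. Leave the flanges and the gauge block near the box where they are, then take the hand clear.

Things in the scene. Friction and masses are not known exactly. Their poses are not given: they have to be found in the camera images.
- selector: Grey gear selector box fixed to the bench, base flange 150 (x) x 160 (y) x 8 mm, housing 130 x 140 mm, top face 66 mm above the bench. Origin: centre of its underside; x points to its far side, y to its left, z up. An 18 mm shaft stub sticks out of the left side to y = 95 mm, 34 mm up.
- gate (a point): Centre of the steel gate plate's top face, axes as the box. Openings in mm: neutral channel along y, x -9 to 9, y -30.5 to 30.5; three slots along x, centred at y = -24, 0 and 24, 13 wide, each from x = -26 to 26 through the channel, so six slot ends. The lever's round 8 mm stem stands in the opening and is stopped by its edges.
- lever_pivot (a point): Point the lever tilts about, on the box's vertical centre line 13 mm above the bench. The grip's centre is 105 mm from it along the lever.
- lever_grip (a point): Centre of the lever's black grip, a 22 x 22 mm square block, 42 mm long along the lever (z). It is 118 mm above the bench when upright, about 100 mm when home in a corner slot, then about 38 mm fore or aft and 41 mm left or right of the box's centre. The lever stays where it is left; about 2 to 3 N at the grip moves it.
- lever_fore (a joint): Fore-and-aft tilt of the lever in rad: 0 in the neutral channel, positive when it leans to the box's +x (far) side. The slot ends stop it at about +-0.40 in the middle slot and +-0.37 in the left and right ones. The neutral channel lets it go across while this is within about +-0.07.
- lever_across (a joint): Sideways tilt of the lever in rad: 0 in the middle slot, positive when it leans to the box's +y (left) side. About +-0.42 to +-0.48 in the left and right slots; the channel's ends stop it at about +-0.48.
- index_bar: Dark steel bar, 10 x 34 x 6 mm (long along the box's y), fixed on the gate plate just beyond the end of the corner slot that the lever must go to. Origin at the centre of its underside; it lies at x = +-42, y = +-34 mm in the box's frame, in any one of the four corners.
- face_far: Far (+x) side of the lever's grip; origin at the grip's centre. Part of the lever.
- face_near: Near (-x) side of the lever's grip; origin at the grip's centre. Part of the lever.
- face_left: Left (+y) side of the lever's grip; origin at the grip's centre. Part of the lever.
- face_right: Right (-y) side of the lever's grip; origin at the grip's centre. Part of the lever.
- flange_a: Loose turned steel flange, 36 mm diameter, 20 mm high, standing on the green mat between the robot and the box. Origin at the centre of its underside. Leave alone.
- flange_b: Loose small turned steel flange, 28 mm diameter, 12 mm high, standing on the green mat between the robot and the box, further right. Origin at the centre of its underside. Leave alone.
- block: Loose steel gauge block, 35 x 15 x 22 mm, standing on the bench behind the box, to the right. Origin at the centre of its underside. Leave alone.

How it is judged (in metres and radians):
On the way, in this order (a step that is already met when the one before it is completed fails the run):
1. the lever is back in the neutral channel, still in the middle (value of joint lever_fore above -0.1 rad and value of joint lever_across between -0.2 and 0.2 rad).
2. the lever is home in the corner slot at the bar ((((x of index_bar in the frame of selector below -0 m and y of index_bar in the frame of selector below -0 m) and (value of joint lever_fore below -0.3 rad and value of joint lever_across below -0.36 rad)) or ((x of index_bar in the frame of selector below -0 m and y of index_bar in the frame of selector above 0 m) and (value of joint lever_fore below -0.3 rad and value of joint lever_across above 0.36 rad)) or ((x of index_bar in the frame of selector above 0 m and y of index_bar in the frame of selector below -0 m) and (value of joint lever_fore above 0.3 rad and value of joint lever_across below -0.36 rad)) or ((x of index_bar in the frame of selector above 0 m and y of index_bar in the frame of selector above 0 m) and (value of joint lever_fore above 0.3 rad and value of joint lever_across above 0.36 rad)))), for 0.2 s.
At the end, for the whole second after the job is handed in: The lever rests in the corner slot beside which the bar lies: leaning at least 0.30 rad fore or aft toward the bar (the stop is at about 0.37) and at least 0.36 rad left or right toward it, at rest ((((x of index_bar in the frame of selector below -0 m and y of index_bar in the frame of selector below -0 m) and (value of joint lever_fore below -0.3 rad and value of joint lever_across below -0.36 rad)) or ((x of index_bar in the frame of selector below -0 m and y of index_bar in the frame of selector above 0 m) and (value of joint lever_fore below -0.3 rad and value of joint lever_across above 0.36 rad)) or ((x of index_bar in the frame of selector above 0 m and y of index_bar in the frame of selector below -0 m) and (value of joint lever_fore above 0.3 rad and value of joint lever_across below -0.36 rad)) or ((x of index_bar in the frame of selector above 0 m and y of index_bar in the frame of selector above 0 m) and (value of joint lever_fore above 0.3 rad and value of joint lever_across above 0.36 rad))) and velocity of joint lever_fore between -0.05 and 0.05 rad/s and velocity of joint lever_across between -0.05 and 0.05 rad/s); the robot touches nothing.
It fails at once if the lever is run home in a wrong slot (more than 0.24 rad into another corner slot, or 0.28 rad into the far middle slot) ((not (x of index_bar in the frame of selector below -0 m and y of index_bar in the frame of selector below -0 m) and (value of joint lever_fore below -0.24 rad and value of joint lever_across below -0.3 rad)) or (not (x of index_bar in the frame of selector below -0 m and y of index_bar in the frame of selector above 0 m) and (value of joint lever_fore below -0.24 rad and value of joint lever_across above 0.3 rad)) or (not (x of index_bar in the frame of selector above 0 m and y of index_bar in the frame of selector below -0 m) and (value of joint lever_fore above 0.24 rad and value of joint lever_across below -0.3 rad)) or (not (x of index_bar in the frame of selector above 0 m and y of index_bar in the frame of selector above 0 m) and (value of joint lever_fore above 0.24 rad and value of joint lever_across above 0.3 rad)) or (value of joint lever_fore above 0.28 rad and value of joint lever_across between -0.15 and 0.15 rad)).
It fails at once if the grip is pinched: the fingers press on two opposite faces of it at once ((contact force between the fingers and face_far above 1 N and contact force between the fingers and face_near above 1 N) or (contact force between the fingers and face_left above 1 N and contact force between the fingers and face_right above 1 N)).
It fails at once if a flange or the gauge block is moved by more than 15 mm or lifted (distance of any of flange_a, flange_b, block from where it was at the start of the episode above 0.015 m).
It also fails if it takes over 51 s, if anything falls off the work surface, if the arm or the gripper's body presses on something with over 40 N, if the wrist force passes 120 N, or if a joint passes its speed limit or range.

ROBOT

A 6-joint arm with a two-finger parallel gripper is mounted at the origin on a cart in front of the work surface, level with it; the furniture and walls round the work are solid. World frame = base frame: x ahead of the robot, y to its left, z up, the work surface at z = 0. Lengths are in m, angles in degrees, forces in N, time in s.
With the tool pointing down it reaches from about 0.375 to 0.9 m from the base axis. Payload 3.1 kg.
Tool frame: the origin (TCP) lies midway between the tips of the shut fingers; the grasp point (between the pads) lies 19 mm behind it; z points along the fingers, y is the line along which they close (so a half turn about z gives the same grasp; the last joint's range is limited). The gripper opens to 87 mm and grips with 3 to 60 N. Pads are 19 mm wide; open, the fingers measure 117 mm over their backs; the gripper's body (75 mm by 190 mm) begins 51 mm behind the grasp point.
Start: joints at [54.23, 30.224, 82.088, -0, 67.689, -10.227], TCP at [0.269, 0.564, 0.223] pointing down, gripper open.
Joint ranges: [-176.69, 176.69], [-43.24, 126.21], [12.49, 139.97], [-82, 262], [0, 151.66], [-163.58, 163.58]. Speed limits (degrees/s): [159.86, 159.86, 180, 180, 180, 180].

INTERFACE

Orientations are given as a 3x3 rotation matrix whose columns are the frame's x, y, z axes.
In Python, from rig import read_state, capture, camera_info, hand_in gives the robot as it stands.
- The arm moves only by the tool drive_tool, never from a script. Its argument "motion" is a list of rows, each a list of 2 entries, a list of its own where there are three numbers: the shift along the tool's x, y, z in mm, then the turn, a rotation vector about the tool's x, y, z in rad. A call has 1 to 5 rows; each row shifts and turns the commanded pose from where the row before left it, along the tool's axes as they then stand; what a row does not reach is not made up. A row lasts 1/10 s, in which the tool goes at most 50 mm and 8.59 degrees, less where a joint would pass 70% of its speed; a pose out of reach is approached as far as the arm can. A call is refused whole if a number of a shift passes 50 or a number of a turn 0.15, either way. A call with a gripper value outside its range is refused whole. "gripper" is the opening, from 0 (shut) to 1 (fully open), set as the call begins (left out, the last holds). The fingers move at their own pace and stop on an object; the grip force is fixed at half the most. Time passes only in rows, so rows that do not move let the fingers close. It gives the time, the measured TCP pose, the force, the opening and the grip force at its end, in the units of the state.
- read_state(): the state, without advancing time (a new reading comes with each control period).
- capture(name): name is "side" or "top" or "wrist"; returns the picture (400x640x3 uint8, red, green, blue); there is no depth.
- camera_info(name): a dict with "fovy" (degrees; the focal length in pixels is half the picture's height over the tangent of half this angle, whatever the lens; pixels are square), "cx", "cy" (the principal point, pixels), "xyz" and "orientation" of the camera in the world; the wrist camera has in their place "T_tool_cam" (4x4, takes a point from camera to tool coordinates, whose origin is the TCP and whose axes are the flange's). Camera axes: x right, y down, z forward; pixel columns grow to the right and rows downward; lengths in m; the calibration is good to about 2 mm. The wrist camera is an equidistant fisheye: a pixel r from the principal point sees the ray r / f radians off the axis. A picture is of the moment at which its call begins: read the wrist's pose just before it. camera_info takes no time and is no camera call.
- hand_in(): hands the job in; it is judged then, once.
The state is a dict: "time_s": time; "joint_positions": joint angles; "qvel": joint speeds; "tau": joint torques, N m; "position": TCP position; "tcp_rot": TCP orientation; "force": force on the tool from outside, world axes, zero at the start; "moment": the same for the moment, N m; "opening": opening from 0.0 (shut) to 1.0 (fully open); "grasp_force": force on a finger pad.
Only numpy, scipy, OpenCV 4.12 (cv2) and the standard library are available. Lean on these libraries where they do the work, as an engineer would, in place of code of your own. Each camera call takes 0.05 s, during which the arm holds its last target. There are 200 camera calls.

## Working session

There is one attempt and no reset: what is moved stays moved. The work goes in short steps, Python scripts to look and compute and a tool call to move; the robot and the scene stay as the last step left them, time stands still between calls to the robot, and variables do not carry over. Pictures are saved under pics/ and viewed, at most 10 in all, crops included, and the job is handed in when it is done.

Besides the shell and the picture viewer there is one more tool, called after "Emit:" as name([rows], argument=value, ...), one row to a line, values as JSON. drive_tool: Moves the arm, as the interface text tells. Its arguments: {"type":"object","properties":{"motion":{"type":"array","items":{"type":"array"}},"gripper":{"type":"number"}},"required":["motion"]}

```bash
mkdir -p pics
python3 - <<'E'
from rig import *
import cv2,numpy as np
s=read_state();print(s['time_s'],s['position'],np.round(s['tcp_rot'],3).tolist(),s['opening'])
for n in ['side','top']:
    print(n,camera_info(n)); cv2.imwrite(f'pics/{n}0.png',capture(n)[:,:,::-1])
E
```

```text
0.0 [0.26902818 0.56332687 0.22157038] [[-0.902, 0.431, -0.001], [0.431, 0.902, -0.002], [0.0, -0.002, -1.0]] 0.9983975592427947
side {'fovy': 42.78674481978709, 'cx': 315.682197323534, 'cy': 194.2811077240922, 'xyz': array([ 0.50908883, -1.04477413,  0.57349572]), 'orientation': array([[ 0.99527329,  0.06124921, -0.07536321],
       [ 0.09676172, -0.55942413,  0.82321432],
       [ 0.00826123, -0.8266155 , -0.56270647]])}
top {'fovy': 43.06761543735193, 'cx': 319.0611921574033, 'cy': 202.42160645900663, 'xyz': array([ 0.31928041, -0.32878618,  1.13785018]), 'orientation': array([[-0.00644777, -0.99208957,  0.12536629],
       [-0.99986233,  0.00447935, -0.01597687],
       [ 0.01528893, -0.12545204, -0.99198187]])}
```

View pics/top0.png

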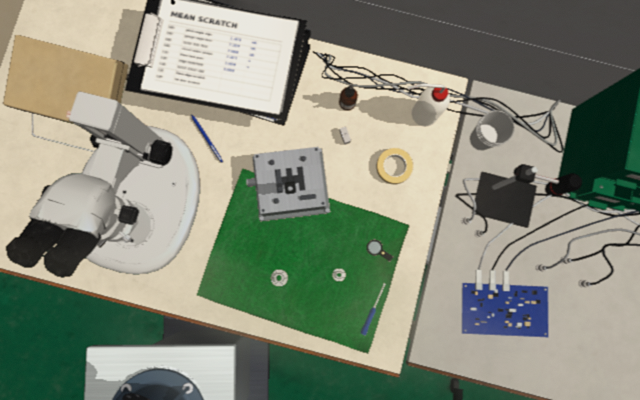

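View pics/side0.png

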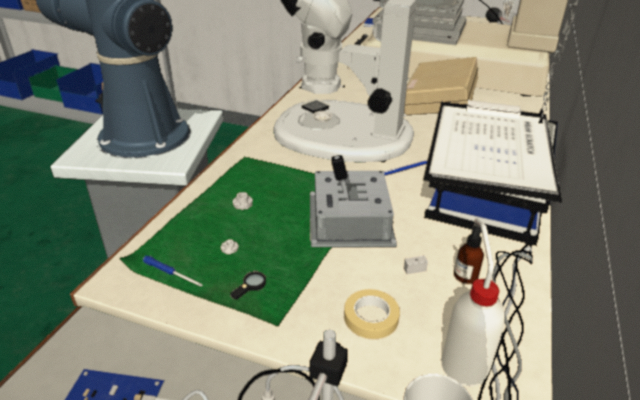

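The top view shows the box at about (290,182) and the grip near it; the side view shows the black grip at (340,167) and the box at (352,205). I'll enlarge both.

Run:
```python
import cv2,numpy as np
a=cv2.imread('pics/top0.png')[138:228,235:340];b=cv2.imread('pics/side0.png')[145:250,300:405]
r=lambda i:cv2.resize(i,(int(i.shape[1]*560/105)//2*2,560 if i.shape[0]==105 else 480),interpolation=cv2.INTER_CUBIC)
a=cv2.resize(a,None,fx=3.8,fy=3.8,interpolation=cv2.INTER_CUBIC);b=cv2.resize(b,None,fx=3.8,fy=3.8,interpolation=cv2.INTER_CUBIC)
c=np.zeros((400,798,3),np.uint8);c[:a.shape[0],:399]=a[:400,:399];c[:b.shape[0],399:798]=b[:400,:399];cv2.imwrite('pics/crop.png',c)
```

```text
(no output)
```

View pics/crop.png

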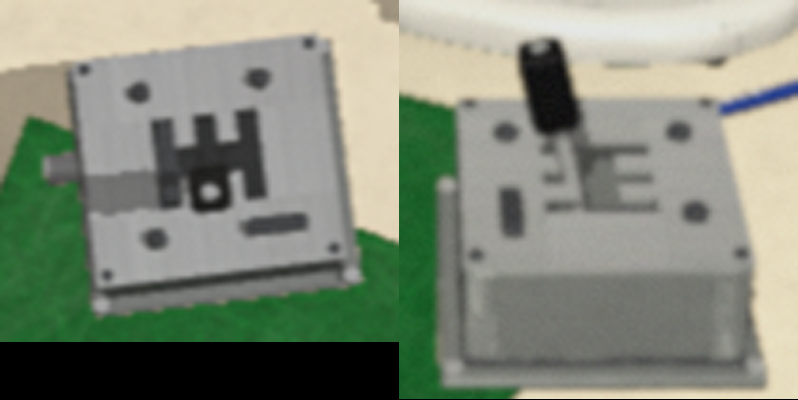

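The bar is at crop (275,224) in the top view, the near right corner (x<0, y<0). The lever leans toward the robot in the middle near slot, with its grip at about (212,190).

```bash
cat > h.py <<'E'
from rig import *
import numpy as np
def ray(n,u,v):
    c=camera_info(n);f=200/np.tan(np.radians(c['fovy']/2))
    return c['xyz'],c['orientation']@np.array([(u-c['cx'])/f,(v-c['cy'])/f,1])
def onz(n,u,v,z):
    o,d=ray(n,u,v);return o+d*(z-o[2])/d[2]
# box frame found from top view
E
python3 - <<'E'
from h import *
P=lambda x,y:(235+x/3.8-.4,138+y/3.8-.4)
Q=lambda x,y:(300+(x-399)/3.8-.4,145+y/3.8-.4)
def show(name,pts,f):
    W=np.array([onz(name,*f(*p),.066)for p in pts])[:,:2];c=W.mean(0)
    # order: far-left, far-right, near-right, near-left
    ex=(W[0]+W[1]-W[2]-W[3])/2;ey=(W[0]+W[3]-W[1]-W[2])/2
    print(name,c.round(4),'len',np.linalg.norm(ex),np.linalg.norm(ey),'yaw',np.degrees(np.arctan2(ex[1],ex[0])),np.degrees(np.arctan2(-ey[0],ey[1])))
    return c,np.arctan2(ex[1],ex[0])
show('top',[(69,65),(325,38),(355,257),(96,287)],P)
c,t=show('top',[(84,70),(309,43),(334,248),(107,275)],P)
show('side',[(705,103),(741,253),(476,255),(468,103)],Q)
R=np.array([[np.cos(t),-np.sin(t)],[np.sin(t),np.cos(t)]])
for n,p,f,z in [('bar',(275,224),P,.072),('bars',(511,212),Q,.072),('stud',(138,92),P,.072),('stud',(258,78),P,.072),('stud',(154,238),P,.072),('grip top',(209,193),P,.13)]:
    w=onz('top' if f is P else 'side',*f(*p),z)[:2];print(n,w.round(4),(R.T@(w-c)).round(4))
E
```

```text
top [ 0.5035 -0.2846] len 0.12706867734023386 0.14586571193325798 yaw 7.29959888893522 6.186075046482225
top [ 0.505 -0.283] len 0.11800330731142912 0.12816514611515492 yaw 6.627853046369308 6.698116346183555
side [ 0.504  -0.2831] len 0.11793761299013365 0.1272684476877994 yaw 6.624536407323544 6.880083747658486
bar [ 0.4667 -0.3204] [-0.0424 -0.0326]
bars [ 0.4666 -0.3271] [-0.0433 -0.0394]
stud [ 0.542  -0.2436] [0.0412 0.035 ]
stud [ 0.5498 -0.3111] [ 0.0412 -0.033 ]
stud [ 0.4591 -0.2529] [-0.0422  0.0352]
grip top [ 0.4753 -0.286 ] [-0.0298  0.0005]
```

```bash
cat >> h.py <<'E'
def tri(p,q):
    a,d=ray('top',*p);b,e=ray('side',*q)
    s=np.linalg.lstsq(np.c_[d,-e],b-a,rcond=None)[0]
    return (a+d*s[0]+b+e*s[1])/2,np.linalg.norm(a+d*s[0]-b-e*s[1])
E
python3 - <<'E'
from h import *
import cv2
for p,q in [((158,152),(380,100)),((128,215),(316,40)),((118,130),(392,2)),((85,180),(325,5)),((75,265),(290,5))]:
    w,g=tri(p,q);print(p,w.round(3),round(g,3))
for z in (.2,.3,.4):
    print(z,[onz('top',*p,z).round(3)[:2].tolist() for p in((25,245),(65,262),(45,205),(125,180),(85,100))])
    print([onz('side',*p,z).round(3)[:2].tolist() for p in((300,0),(350,0),(410,0))])
print(camera_info('wrist'))
cv2.imwrite('pics/w0.png',capture('wrist')[:,:,::-1])
E
```

```text
(158, 152) [ 0.551 -0.019  0.127] 0.0
(128, 215) [ 0.411 -0.007  0.246] 0.0
(118, 130) [ 0.551 -0.013  0.325] 0.016
(85, 180) [0.444 0.038 0.31 ] 0.038
(75, 265) [0.337 0.061 0.295] 0.025
0.2 [[0.362, 0.195], [0.33, 0.12], [0.435, 0.163], [0.482, 0.018], [0.636, 0.1]]
[[0.315, 0.509], [0.461, 0.528], [0.638, 0.552]]
0.3 [[0.357, 0.139], [0.329, 0.072], [0.423, 0.11], [0.464, -0.019], [0.602, 0.054]]
[[0.367, 0.093], [0.474, 0.107], [0.604, 0.124]]
0.4 [[0.353, 0.083], [0.328, 0.025], [0.411, 0.058], [0.447, -0.056], [0.568, 0.008]]
[[0.419, -0.323], [0.487, -0.314], [0.569, -0.303]]
{'fovy': 65.70646984690485, 'cx': 315.77789246665236, 'cy': 195.6800526565741, 'T_tool_cam': array([[-4.90003677e-04, -9.62756434e-01, -2.70369764e-01,
         7.54157401e-02],
       [ 9.99999785e-01, -3.54106609e-04, -5.51412085e-04,
         3.93287626e-04],
       [ 4.35135812e-04, -2.70369976e-01,  9.62756400e-01,
        -1.61202151e-01],
       [ 0.00000000e+00,  0.00000000e+00,  0.00000000e+00,
         1.00000000e+00]])}
```

View pics/w0.png

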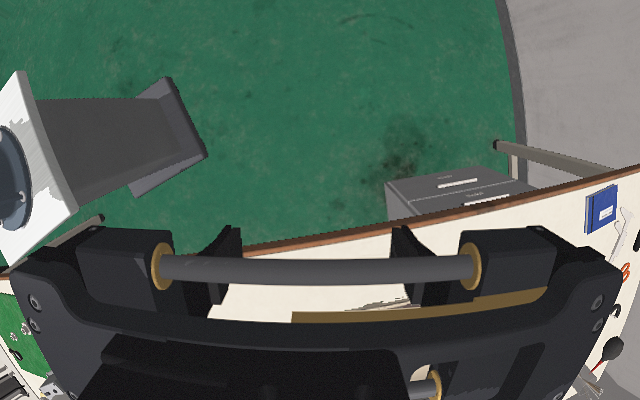

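The wrist view shows only the open gripper, the bench edge and the floor. The microscope stands between the hand and the box, with its head about 0.35 m high, so I'll go over it at about z 0.57. After turning, tool x = -box x, tool y = box y and tool z is down.

Emit:
drive_tool([
  [[0,0,-50],[0,0,-0.1124]],
  [[0,0,-50],[0,0,-0.1124]],
  [[0,0,-50],[0,0,-0.1124]],
  [[0,0,-50],[0,0,-0.1124]],
  [[0,0,-50],[0,0,-0.1124]],
], gripper=0)

```text
time_s: 0.65
position: [0.2691, 0.5634, 0.4744]
tcp_rot: [[-0.993, -0.121, -0.0], [-0.121, 0.993, -0.0], [0.0, -0.0, -1.0]]
force: [0.3, 0.4, -0.2]
opening: 0.631
grasp_force: 0.0
```

Emit:
drive_tool([
  [[0,0,-50],[0,0,0]],
  [[0,0,-50],[0,0,0]],
  [[-3,-20,0],[0,0,0]],
  [[-3,-48,0],[0,0,0]],
  [[-3,-48,0],[0,0,0]],
])

```text
time_s: 1.15
position: [0.2919, 0.4489, 0.5717]
tcp_rot: [[-0.993, -0.118, -0.0], [-0.118, 0.993, -0.001], [0.001, -0.001, -1.0]]
force: [0.4, -0.7, 0.7]
opening: 0.174
grasp_force: 0.0
```

Emit:
drive_tool([
  [[-2.5,-47,0],[0,0,0]],
  [[-2.5,-47,0],[0,0,0]],
  [[-2.5,-47,0],[0,0,0]],
  [[-2.5,-47,0],[0,0,0]],
  [[-2.5,-47,0],[0,0,0]],
])

```text
time_s: 1.65
position: [0.331, 0.216, 0.5723]
tcp_rot: [[-0.993, -0.117, 0.0], [-0.117, 0.993, -0.0], [-0.0, -0.0, -1.0]]
force: [0.3, 0.0, 0.4]
opening: 0.005
grasp_force: 0.0
```

Emit:
drive_tool([
  [[-2.5,-47,0],[0,0,0]],
  [[-2.5,-47,0],[0,0,0]],
  [[-2.5,-47,0],[0,0,0]],
  [[-2.5,-47,0],[0,0,0]],
  [[-2.5,-47,0],[0,0,0]],
])

```text
time_s: 2.15
position: [0.3707, -0.0159, 0.5725]
tcp_rot: [[-0.993, -0.116, 0.001], [-0.116, 0.993, 0.0], [-0.001, 0.0, -1.0]]
force: [1.0, -0.0, 0.1]
opening: 0.004
grasp_force: 0.0
```

Emit:
drive_tool([
  [[-2.5,-47,0],[0,0,0]],
  [[-2.5,-47,0],[0,0,0]],
  [[-2.5,-47,0],[0,0,0]],
  [[-2.5,-47,0],[0,0,0]],
  [[-2.5,-47,0],[0,0,0]],
])

```text
time_s: 2.65
position: [0.4105, -0.248, 0.5723]
tcp_rot: [[-0.993, -0.115, -0.0], [-0.115, 0.993, 0.0], [0.0, 0.0, -1.0]]
force: [0.0, 1.1, -0.1]
opening: 0.003
grasp_force: 0.0
```

Emit:
drive_tool([
  [[0,0,0],[0,0,0]],
  [[0,0,0],[0,0,0]],
])

```text
time_s: 2.85
position: [0.4106, -0.2469, 0.5714]
tcp_rot: [[-0.993, -0.114, -0.002], [-0.114, 0.993, 0.002], [0.002, 0.003, -1.0]]
force: [-0.2, 0.3, -0.7]
opening: 0.007
grasp_force: 0.0
```

Emit:
drive_tool([
  [[0,-23,46],[0,0,0]],
  [[0,-24,46],[0,0,0]],
  [[0,0,46],[0,0,0]],
  [[0,0,46],[0,0,0]],
  [[0,0,46],[0,0,0]],
])

```text
time_s: 3.35
position: [0.4161, -0.2895, 0.3448]
tcp_rot: [[-0.993, -0.118, 0.001], [-0.118, 0.993, -0.001], [-0.001, -0.001, -1.0]]
force: [-0.8, -0.4, 0.6]
opening: 0.005
grasp_force: 0.0
```

Emit:
drive_tool([
  [[0,0,45],[0,0,0]],
  [[0,0,40],[0,0,0]],
  [[0,0,20],[0,0,0]],
  [[0,0,0],[0,0,0]],
])

```text
time_s: 3.75
position: [0.4147, -0.288, 0.2383]
tcp_rot: [[-0.993, -0.118, -0.005], [-0.118, 0.993, 0.005], [0.004, 0.006, -1.0]]
force: [-0.6, -0.1, -0.2]
opening: 0.005
grasp_force: 0.0
```

```bash
cat >> h.py <<'E'
C=np.array([.5045,-.283]);T=np.radians(6.7);R=np.array([[np.cos(T),-np.sin(T)],[np.sin(T),np.cos(T)]])
def tcp():
    s=read_state();p=s['position'];print(s['time_s'],'box',(R.T@(p[:2]-C)*1e3).round(1),'z',round(p[2]*1e3,1),'F',np.round(R.T@s['force'][:2],1))
def pic(name):
    import cv2
    a=cv2.resize(capture('top')[:,:,::-1][138:238,230:345],None,fx=3.4,fy=3.4,interpolation=cv2.INTER_CUBIC)
    b=cv2.resize(capture('side')[:,:,::-1][135:250,290:405],None,fx=3.4,fy=3.4,interpolation=cv2.INTER_CUBIC)
    c=np.zeros((391,782,3),np.uint8);c[:a.shape[0],:391]=a;c[:,391:]=b;cv2.imwrite('pics/'+name,c)
E
python3 -c "
from h import *
tcp();pic('p1.png')"
```

```text
3.75 box [-89.8   5.5] z 238.3 F [-0.6 -0. ]
```

View pics/p1.png

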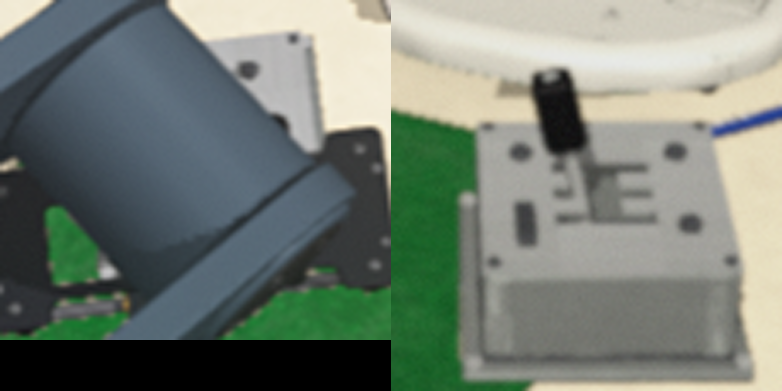

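The top view is blocked by the arm. In the side view the lever is unmoved, with its grip at crop (558,110), and the hand is above the frame. Next: go down to z 0.10, then push toward +x.

Emit:
drive_tool([
  [[0,-5,45],[0,0,0]],
  [[0,0,45],[0,0,0]],
  [[0,0,38],[0,0,0]],
  [[0,0,10],[0,0,0]],
  [[0,0,0],[0,0,0]],
])

```text
time_s: 4.35
position: [0.4172, -0.2965, 0.1029]
tcp_rot: [[-0.993, -0.116, 0.0], [-0.116, 0.993, -0.0], [-0.0, -0.0, -1.0]]
force: [-0.7, 0.7, 0.0]
opening: 0.002
grasp_force: 0.0
```

```bash
python3 -c "
from h import *
tcp()"
```

```text
4.35 box [-88.3  -3.2] z 102.9 F [-0.6  0.8]
```

Emit:
drive_tool([
  [[-12,1,0],[0,0,0]],
  [[-12,1,0],[0,0,0]],
  [[-10,1,0],[0,0,0]],
  [[-10,0,0],[0,0,0]],
  [[-8,0,0],[0,0,0]],
])

```text
time_s: 4.85
position: [0.4689, -0.2871, 0.1032]
tcp_rot: [[-0.993, -0.117, 0.0], [-0.117, 0.993, -0.001], [0.0, -0.001, -1.0]]
force: [-2.2, 0.3, 2.4]
opening: 0.005
grasp_force: 1.1
```

Emit:
drive_tool([
  [[-6,0,0],[0,0,0]],
  [[-5,0,0],[0,0,0]],
  [[-2,0,0],[0,0,0]],
  [[0,0,0],[0,0,0]],
])

```text
time_s: 5.25
position: [0.4811, -0.2857, 0.1023]
tcp_rot: [[-0.993, -0.116, 0.0], [-0.116, 0.993, 0.0], [-0.0, 0.0, -1.0]]
force: [-0.9, 0.1, 0.7]
opening: 0.011
grasp_force: 0.3
```

```bash
python3 -c "
from h import *
tcp();pic('p2.png')"
```

```text
5.25 box [-23.6   0.1] z 102.3 F [-0.9  0.2]
```

View pics/p2.png

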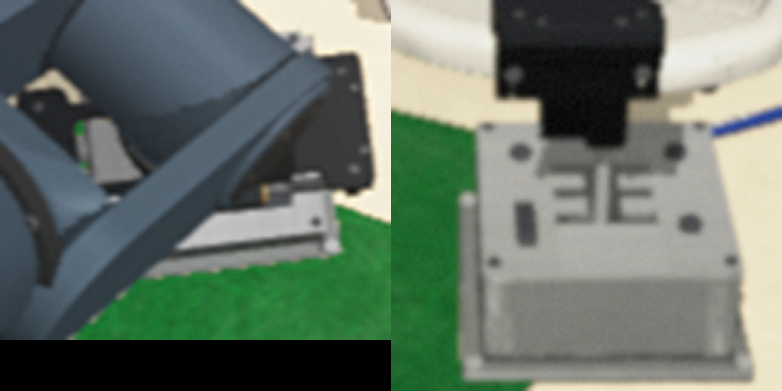

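The finger hides the grip, but the stem at crop (604,195) stands in the channel between the slots (slot ends at 555 and 652). The lever is in neutral. Next: back off and go round to the left face.

Emit:
drive_tool([
  [[22,0,0],[0,0,0]],
  [[0,24,0],[0,0,0]],
  [[0,24,5],[0,0,0]],
  [[-23,0,4],[0,0,0]],
  [[-23,0,0],[0,0,0]],
])

```text
time_s: 5.85
position: [0.4987, -0.2344, 0.093]
tcp_rot: [[-0.993, -0.115, -0.001], [-0.115, 0.993, 0.001], [0.001, 0.001, -1.0]]
force: [0.1, -0.7, -0.3]
opening: 0.005
grasp_force: 0.0
```

Emit:
drive_tool([
  [[0,0,0],[0,0,0]],
  [[0,0,0],[0,0,0]],
])

```text
time_s: 6.05
position: [0.499, -0.2352, 0.0933]
tcp_rot: [[-0.993, -0.116, -0.0], [-0.116, 0.993, 0.0], [0.0, 0.0, -1.0]]
force: [-0.9, -0.1, -0.8]
opening: 0.005
grasp_force: 0.0
```

```bash
python3 -c "
from h import *
tcp()"
```

```text
6.05 box [ 0.2 48.1] z 93.3 F [-0.9 -0. ]
```

Emit:
drive_tool([
  [[0,-14,0],[0,0,0]],
  [[0,-14,0],[0,0,0]],
  [[0,-14,0],[0,0,0]],
  [[0,-14,0],[0,0,0]],
  [[0,-14,0],[0,0,0]],
])

```text
time_s: 6.55
position: [0.5059, -0.3046, 0.0926]
tcp_rot: [[-0.993, -0.114, -0.003], [-0.114, 0.993, 0.004], [0.002, 0.005, -1.0]]
force: [0.1, 17.0, -2.8]
opening: 0.006
grasp_force: 9.3
```

Emit:
drive_tool([
  [[0,-6,0],[0,0,0]],
  [[0,-5,0],[0,0,0]],
  [[0,-3,0],[0,0,0]],
  [[0,0,0],[0,0,0]],
])

```text
time_s: 6.95
position: [0.5057, -0.3067, 0.0918]
tcp_rot: [[-0.994, -0.112, -0.009], [-0.112, 0.993, 0.025], [0.006, 0.026, -1.0]]
force: [2.5, 26.9, 6.5]
opening: 0.007
grasp_force: 13.3
```

```bash
python3 -c "
from h import *
tcp();pic('p3.png')"
```

```text
6.95 box [ -1.6 -23.6] z 91.8 F [ 5.6 26.4]
```

View pics/p3.png

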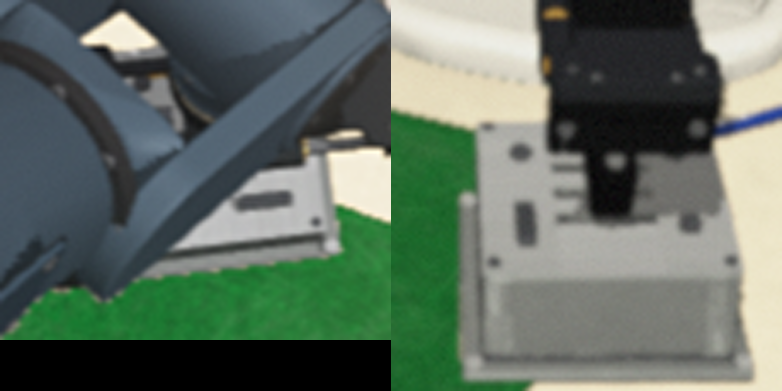

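The finger stopped at y = -23.6 mm with 26 N, which suggests the channel's end stop. The side view has a grip-like cap at crop (615,160); I'll project the expected grip positions to check this.

```bash
cat >> h.py <<'E'
def proj(n,w):
    c=camera_info(n);f=200/np.tan(np.radians(c['fovy']/2));q=c['orientation'].T@(w-c['xyz']);return q[0]/q[2]*f+c['cx'],q[1]/q[2]*f+c['cy']
def lev(fo,ac,L):
    d=np.array([np.tan(fo),np.tan(ac),1]);d/=np.linalg.norm(d)
    p=np.array([0,0,.013])+L*d;return np.r_[R@p[:2]+C,p[2]]
def crop(fo,ac,L):
    u,v=proj('side',lev(fo,ac,L));return round(391+(u-290)*3.4),round((v-135)*3.4)
E
python3 -c "
from h import *
for fo,ac in [(-.4,0),(0,0),(0,-.2),(0,-.4),(0,-.48),(-.37,-.45)]: print(fo,ac,crop(fo,ac,.084),crop(fo,ac,.126))
"
```

```text
-0.4 0 (541, 150) (511, 85)
0 0 (605, 138) (609, 68)
0 -0.2 (607, 159) (613, 98)
0 -0.4 (609, 184) (616, 136)
0 -0.48 (610, 196) (617, 154)
-0.37 -0.45 (554, 196) (530, 155)
```

The prediction for across = -0.48 is (617,154), which matches the picture, so the lever is at the right-hand end of the channel with fore about 0. Next: back off and go round to the far face.

Emit:
drive_tool([
  [[0,25,0],[0,0,0]],
  [[0,20,0],[0,0,0]],
  [[-23,0,0],[0,0,0]],
  [[-23,0,0],[0,0,0]],
  [[0,-22,3],[0,0,0]],
])

```text
time_s: 7.55
position: [0.5555, -0.2906, 0.0915]
tcp_rot: [[-0.993, -0.12, 0.004], [-0.12, 0.993, -0.003], [-0.004, -0.003, -1.0]]
force: [-0.3, -1.0, -0.2]
opening: 0.005
grasp_force: 0.0
```

Emit:
drive_tool([
  [[0,-23,3],[0,0,0]],
  [[0,0,0],[0,0,0]],
  [[0,0,0],[0,0,0]],
])

```text
time_s: 7.85
position: [0.5546, -0.3148, 0.0875]
tcp_rot: [[-0.993, -0.114, 0.001], [-0.114, 0.993, -0.001], [-0.0, -0.001, -1.0]]
force: [-0.0, 0.3, 0.2]
opening: 0.001
grasp_force: 0.0
```

```bash
python3 -c "
from h import *
tcp();pic('p4.png')"
```

```text
7.85 box [ 46.  -37.4] z 87.5 F [0.  0.3]
```

View pics/p4.png

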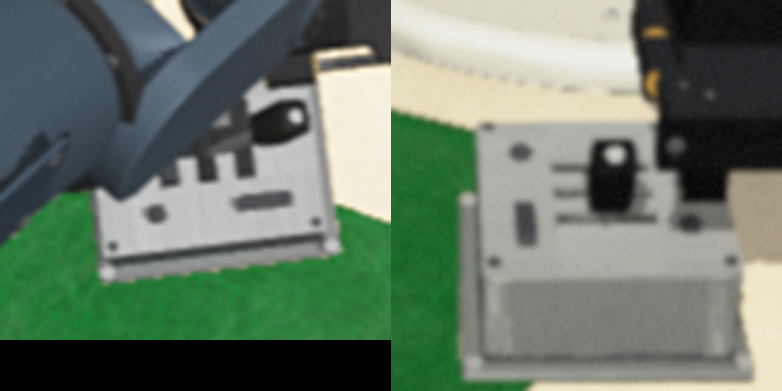

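The lever leans right in the channel, grip cap at crop (613,158), and the finger is at (703,190) on its far side. Now I'll push it home toward -x.

Emit:
drive_tool([
  [[10,0,0],[0,0,0]],
  [[10,0,0],[0,0,0]],
  [[10,0,0],[0,0,0]],
  [[9,0,0],[0,0,0]],
  [[8,0,0],[0,0,0]],
])

```text
time_s: 8.45
position: [0.5095, -0.3182, 0.0881]
tcp_rot: [[-0.993, -0.114, 0.006], [-0.114, 0.993, 0.0], [-0.006, -0.0, -1.0]]
force: [8.3, 4.3, -2.6]
opening: 0.003
grasp_force: 3.6
```

Emit:
drive_tool([
  [[5,0,0],[0,0,0]],
  [[4,0,0],[0,0,0]],
  [[0,0,0],[0,0,0]],
])

```text
time_s: 8.75
position: [0.4986, -0.3195, 0.0876]
tcp_rot: [[-0.993, -0.115, 0.001], [-0.115, 0.993, 0.0], [-0.001, 0.0, -1.0]]
force: [3.3, 0.7, -1.0]
opening: 0.005
grasp_force: 1.5
```

```bash
python3 -c "
from h import *
tcp()"
```

```text
8.75 box [-10.1 -35.6] z 87.6 F [3.3 0.3]
```

Not at the stop yet (3 N), so I'll creep on.

Emit:
drive_tool([
  [[4,0,0],[0,0,0]],
  [[4,0,0],[0,0,0]],
  [[3,0,0],[0,0,0]],
  [[0,0,0],[0,0,0]],
])

```text
time_s: 9.15
position: [0.496, -0.3201, 0.0878]
tcp_rot: [[-0.994, -0.11, 0.017], [-0.11, 0.994, -0.0], [-0.017, -0.002, -1.0]]
force: [23.0, 9.9, -9.6]
opening: 0.008
grasp_force: 11.3
```

```bash
python3 -c "
from h import *
tcp()"
```

```text
9.15 box [-12.7 -35.8] z 87.8 F [24.   7.1]
```

It hit the stop, at 24 N. I'll back off toward +x, rise, and check.

Emit:
drive_tool([
  [[-25,0,0],[0,0,0]],
  [[-30,0,0],[0,0,0]],
  [[0,0,-40],[0,0,0]],
  [[0,0,-50],[0,0,0]],
  [[0,0,-50],[0,0,0]],
])

```text
time_s: 9.65
position: [0.5414, -0.3144, 0.2278]
tcp_rot: [[-0.993, -0.117, -0.004], [-0.117, 0.993, 0.002], [0.004, 0.002, -1.0]]
force: [0.6, -1.9, 0.7]
opening: -0.0
grasp_force: 0.0
```

Emit:
drive_tool([
  [[0,0,-50],[0,0,0]],
  [[0,0,-40],[0,0,0]],
  [[0,0,0],[0,0,0]],
  [[0,0,0],[0,0,0]],
  [[0,0,0],[0,0,0]],
])

```text
time_s: 10.15
position: [0.5412, -0.3142, 0.3156]
tcp_rot: [[-0.993, -0.116, -0.004], [-0.116, 0.993, 0.002], [0.003, 0.003, -1.0]]
force: [0.3, -0.2, -0.7]
opening: 0.004
grasp_force: 0.0
```

```bash
python3 -c "
from h import *
tcp();pic('p5.png');print(crop(-.37,-.45,.084),crop(-.37,-.45,.126),crop(-.3,-.4,.126))"
```

```text
10.15 box [ 32.8 -35.2] z 315.6 F [ 0.3 -0.3]
(554, 196) (530, 155) (544, 142)
```

View pics/p5.png

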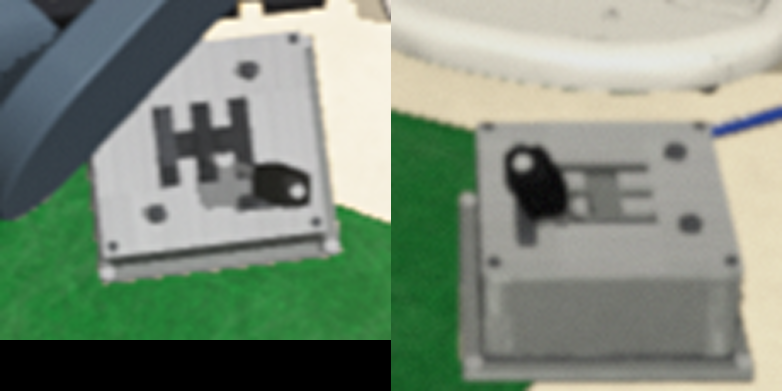

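The grip cap is at crop (522,157), against a predicted (530,155) for fully home at the bar. The hand is clear.

```bash
python3 -c "
from rig import hand_in
print(hand_in())"
```

```text
the job is handed in; nothing more can be done
None
```

The lever is home in the near right corner slot beside the bar, confirmed in the last side view; the hand is clear and the job was handed in at about 10 s, though no verdict came back.

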